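# Change over the push-push filter cartridges

### The arm

A 6-joint arm with a two-finger parallel gripper is mounted at the origin on a cart in front of the work surface, level with it; the furniture and walls round the work are solid. World frame = base frame: x ahead of the robot, y to its left, z up, the work surface at z = 0. Lengths are in m, angles in degrees, forces in N, time in s.
With the tool pointing down it reaches from about 0.35 to 0.95 m from the base axis. Payload 17.4 kg.
Tool frame: the origin (TCP) lies midway between the tips of the shut fingers; the grasp point (between the pads) lies 19 mm behind it; z points along the fingers, y is the line along which they close (so a half turn about z gives the same grasp; the last joint's range is limited). The gripper opens to 93 mm and grips with 3 to 60 N. Pads are 15 mm wide; open, the fingers measure 128 mm over their backs; the gripper's body (75 mm by 188 mm) begins 65 mm behind the grasp point.
Start: joints at [64.985, 6.646, 82.598, -0, 90.757, -2.166], TCP at [0.262, 0.622, 0.219] pointing down, gripper open.
Joint ranges: [-162.19, 162.19], [-47.58, 125.68], [4.15, 143.07], [-65.23, 245.23], [0.69, 171.88], [-170.13, 170.13]. Speed limits (degrees/s): [108.29, 108.29, 127.2, 180, 180, 180].

### API

Orientations are given as [roll, pitch, yaw] about the fixed x, y, z axes, in that order (R = Rz(yaw) Ry(pitch) Rx(roll)).
In Python, from plant import env gives the robot as it stands.
- The arm moves only by the tool step_arm, never from a script. Its argument "moves" is text: rows parted by semicolons, each of 7 numbers parted by spaces: the shift along the tool's x, y, z normalised to -1 to 1, where 1 is 0.1 m, then the turn, a rotation vector about the tool's x, y, z normalised to -1 to 1, where 1 is 0.5 rad, then the closure, from 0 (fully open) to 1 (shut). A call has exactly 5 rows; each row is the pose to reach, as a shift and turn from the pose commanded when the call began, along the tool's axes at that moment; what a row does not reach only later rows make up. A row lasts 1/8 s, in which the tool goes at most 62.5 mm and 10.7 degrees, less where a joint would pass 70% of its speed; a pose out of reach is approached as far as the arm can. A call with a number of a shift or a turn outside -1 to 1 is refused whole. A call with a gripper value outside its range is refused whole. The fingers move at their own pace and stop on an object; "newtons" is the grip in N (left out, the last holds). Time passes only in rows, so rows that repeat a pose let the fingers close, or fill a call up. It gives the time, the measured TCP pose, the force, the opening and the grip force at its end, in the units of the state.
- env.sense(): the state, without advancing time (a new reading comes with each control period).
- env.capture(name): name is "side" or "top"; returns the picture (420x560x3 uint8, red, green, blue); there is no depth.
- env.calibration(name): a dict with "intrinsics" (3x3 intrinsics, pixels), "k1" (the pictures are not rectified: a ray, as slopes to the right and down, at radius r is drawn at 1 + k1 r^2 times it, then the intrinsics apply), "position" and "attitude" of the camera in the world. Camera axes: x right, y up, looking along -z (the intrinsics and any distortion apply to the point x, -y, -z); pixel columns grow to the right and rows downward; lengths in m; the calibration is good to about 2 mm. A picture is of the moment at which its call begins. calibration takes no time and is no camera call.
- env.job_done(): hands the job in; it is judged then, once.
Trained networks look in the newest picture that a camera, given by its name, has taken for a name from the list of things; names that differ only in an ending like _2 or _b are one class to them, and where a whole thing is asked for, a point or a joint stands for the part that bears it (a point fixed in the world has none). Each returns a list of dicts, best first, with "confidence" (0 to 1); they miss things now and then, are a little off and sometimes report something else, mostly with a low value. They report only what shows in the picture. A call takes as long as a camera call. They do not tell look-alikes from the thing itself.
- env.search_frame(camera, query): "at" ([column, row] in pixels, amid what is visible of it).
- env.regions_of(camera, query): "mask" (420x560 bool, what is visible of it) and "at" ([column, row] in pixels, amid what is visible of it).
The state is a dict: "clock": time; "joints": joint angles; "joint_vel": joint speeds; "joint_efforts": joint torques, N m; "tool_pos": TCP position; "ee_rot": TCP orientation; "force": force on the tool from outside, world axes, zero at the start; "torque": the same for the moment, N m; "opening": finger opening in m; "grasp_force": force on a finger pad.
Only numpy, scipy, OpenCV 4.12 (cv2) and the standard library are available. Lean on these libraries where they do the work, as an engineer would, in place of code of your own. Each camera call takes 0.05 s, during which the arm holds its last target. There are 200 camera calls.

### The job

Change over the filter cartridges. Push the fresh cartridge, the one standing high in its dock, down until its catch holds it; press the spent cartridge, the one sitting low in the other dock, so that it is released and pops up, then take it out and stand it upright in the open carton. Leave the fresh cartridge held down, the other dock empty with its carriage up, and do not knock over the vial or the sample bottle.

Things in the scene. Friction and masses are not known exactly. Their poses are not given: they have to be found in the camera images.
- dock_a: fixed grey block 76 (x) x 104 (y) x 80 mm high on a 84 x 110 x 6 mm base plate, brass ports and a dark panel on its front (-x), an upright slot 33 (x) x 59 (y) mm open at the top, centred on the origin; holds the fresh cartridge at the start. Origin at the centre of its underside, on the worktop; z up. In the slot is a spring carriage with a push-push catch; the cartridge just rests on it
- dock_b: a second dock, the same in every way as dock_a; holds the spent cartridge, caught down, at the start. Which dock stands where varies
- dock_a_mouth (a point): centre of the slot's mouth in the top face of dock_a, 80 mm above the worktop; axes as dock_a. A cartridge on the carriage stands out of the mouth by 37.6 mm minus the carriage value: 38 mm when raised, 11 mm when caught, flush (0) at the bottom stop
- dock_b_mouth (a point): the same point of dock_b
- dock_a_carriage (a joint): how far the carriage is down, m: 0 raised, 0.0268 caught, 0.0376 bottom stop. Raised: pushed down at least 34.5 mm (or to the stop) and let go, it comes back up and is caught. Caught: pushed down as far again and let go, it is released and rises fully in under 1 s. A push that stops short of 32 mm changes nothing. Pushed slowly it takes 2 N at the top to 8 N near the bottom, then a hard stop
- dock_b_carriage (a joint): the same for dock_b, which works alike; 0.0268 (caught) at the start
- fresh_cartridge: white upright block 30 (x) x 56 (y) x 70 mm high with a grey cap and fine ribs, about 0.12 kg, loose in the slot of dock_a with 1.5 mm of play, standing 38 mm out of it. Origin at the centre of its underside, z up, x across its 30 mm width; the same turned by half a turn
- spent_cartridge: a cartridge like the fresh one, loose on the carriage of dock_b, at the start caught down with its top 11 mm above the dock's top
- fresh_cartridge_top (a point): centre of the top face of the fresh cartridge, 70 mm above its origin: the place to push
- spent_cartridge_top (a point): the same point of the spent cartridge
- carton: small open cardboard box, empty, loose, 0.3 kg, 84 (x) x 112 (y) x 42 mm high, walls 3 mm, floor 7 mm thick: a cartridge stands in it at any yaw. Origin at the centre of its underside, z up
- blue_vial: bystander: small upright vial with blue liquid, 34 mm across, 58 mm high; origin at the centre of its underside, z up
- sample_bottle: bystander: white upright bottle, 54 mm across, 103 mm high; origin at the centre of its underside, z up
Mind the look-alikes: they are no part of the job. Leave any turquoise look-alike of the fresh_cartridge alone. Leave any red look-alike of the spent_cartridge alone.

How it is judged (in metres and radians):
At the end, for the whole second after the job is handed in: Fresh cartridge in dock_a with the carriage 25 to 30 mm down, its top under 15 mm above the dock and within 8 mm of the slot centre; dock_b carriage under 3 mm down; spent cartridge in the carton, foot within 6 mm of its floor, within 0.15 rad of upright, carton level (0.1 rad); both at rest (value of joint dock_a_carriage between 0.025 and 0.03 m and horizontal distance between fresh_cartridge_top and dock_a_mouth below 0.008 m and z of fresh_cartridge_top in the frame of dock_a_mouth below 0.015 m and value of joint dock_b_carriage below 0.003 m and x of spent_cartridge in the frame of carton between -0.038 and 0.038 m and y of spent_cartridge in the frame of carton between -0.052 and 0.052 m and z of spent_cartridge in the frame of carton below 0.013 m and angle between spent_cartridge's own z axis and vertical below 0.15 rad and angle between carton's own z axis and vertical below 0.1 rad and linear speed of each of spent_cartridge, fresh_cartridge below 0.01 m/s); the robot touches nothing.
It fails at once if the blue vial is knocked over (angle between blue_vial's own z axis and vertical above 0.6 rad).
It fails at once if the sample bottle is knocked over (angle between sample_bottle's own z axis and vertical above 0.6 rad).
It also fails if it takes over 62 s, if anything falls off the work surface, if the arm or the gripper's body presses on something with over 40 N, if the wrist force passes 120 N, or if a joint passes its speed limit or range.

## Working session

There is one attempt and no reset: what is moved stays moved. The work goes in short steps, Python scripts to look and compute and a tool call to move; the robot and the scene stay as the last step left them, time stands still between calls to the robot, and variables do not carry over. Pictures are saved under pics/ and viewed, at most 10 in all, crops included, and the job is handed in when it is done.

Besides the shell and the picture viewer there is one more tool, called as a command line: name --argument value ..., lists and objects as JSON in quotes. step_arm: Moves the arm, as the interface text tells. Scaled input: -1 to 1 covers 0.1 m each way for a shift and 0.5 rad each way for a turn. Its arguments: {"type":"object","properties":{"moves":{"type":"string"},"newtons":{"type":"number"}},"required":["moves"]}

```bash
mkdir -p pics
cat > h.py <<'E'
import numpy as np, cv2
from plant import env
from scipy.spatial.transform import Rotation as R
def cam(n):
    c=env.calibration(n); return c
def att(c):
    a=np.array(c["attitude"],float)
    if a.shape==(3,3): return a
    return R.from_euler('xyz',a,degrees=True).as_matrix()
def ray(n,px):
    c=cam(n);K=np.array(c["intrinsics"]);d=np.linalg.inv(K)@[px[0],px[1],1]
    u=d[:2].copy()
    for _ in range(30): u=d[:2]/(1+c["k1"]*(u@u))
    return np.array(c["position"]),att(c)@[u[0],-u[1],-1]
def atz(n,px,z):
    p,d=ray(n,px); return p+d*(z-p[2])/d[2]
def proj(n,P):
    c=cam(n);q=att(c).T@(np.array(P)-c["position"]);u=np.array([q[0],-q[1]])/-q[2]
    u=u*(1+c["k1"]*(u@u));K=np.array(c["intrinsics"]);return (K@[u[0],u[1],1])[:2]
E
python3 - <<'E'
from h import *
ims=[]
for n in("side","top"):
    im=env.capture(n);cv2.imwrite(f"pics/{n}0.png",im[:,:,::-1])
    print(n,env.calibration(n))
    for q in("dock_a","fresh_cartridge","carton","blue_vial","sample_bottle"):
        print(q,[(np.round(d["at"],1).tolist(),round(d["confidence"],2), int(d["mask"].sum())) for d in env.regions_of(n,q)])
print(env.sense())
E
```

```text
side {'intrinsics': array([[513.40813781,   0.        , 284.43176706],
       [  0.        , 513.40813781, 199.48245252],
       [  0.        ,   0.        ,   1.        ]]), 'k1': -0.03172554933705863, 'position': array([ 0.07098523, -0.67239592,  0.51436121]), 'attitude': array([ 64.57269607,   0.82442962, -31.78494003])}
dock_a [([279.3, 219.4], 0.91, 2304), ([226.7, 183.5], 0.7, 1829)]
fresh_cartridge [([234.8, 281.7], 0.89, 1454), ([281.4, 187.1], 0.88, 545), ([222.0, 225.7], 0.67, 1143)]
carton [([347.8, 287.2], 0.8, 3861), ([281.9, 216.3], 0.28, 2417)]
blue_vial [([239.5, 210.6], 0.6, 309)]
sample_bottle [([344.3, 191.7], 0.81, 1168)]
top {'intrinsics': array([[534.05929227,   0.        , 276.5529225 ],
       [  0.        , 534.05929227, 214.05000846],
       [  0.        ,   0.        ,   1.        ]]), 'k1': -0.06286187555516602, 'position': array([0.31980901, 0.10494875, 1.26348346]), 'attitude': array([ 10.54222027,   0.57161143, -89.12106476])}
dock_a [([185.0, 229.8], 0.63, 1552)]
fresh_cartridge [([343.0, 296.2], 0.89, 398), ([263.0, 267.2], 0.73, 379), ([277.9, 210.6], 0.62, 407)]
carton [([383.9, 228.3], 0.67, 1870)]
blue_vial [([232.1, 236.7], 0.51, 180)]
sample_bottle [([273.8, 146.3], 0.58, 657)]
{'clock': 0.6, 'joints': array([ 6.49852096e+01,  6.64631125e+00,  8.25958965e+01, -2.10260881e-03,
        9.07575261e+01, -2.16526427e+00]), 'joint_vel': array([ 0.00573502, -0.00095889, -0.0318806 , -0.03042783, -0.00960015,
       -0.0462997 ]), 'joint_efforts': array([-3.37771162e-03, -7.20649910e+01, -6.22579408e+01,  7.79317645e-02,
        1.79910584e-02,  1.30131622e-05]), 'tool_pos': array([0.26212824, 0.62203569, 0.21866455]), 'ee_rot': array([1.79999813e+02, 2.11097977e-03, 1.57150446e+02]), 'force': array([-0.96755363, -0.0299235 , -0.33647037]), 'torque': array([ 0.02507351, -0.03390094, -0.03378285]), 'grasp_force': 0.0, 'opening': 0.0929654253497077}
```

View pics/top0.png

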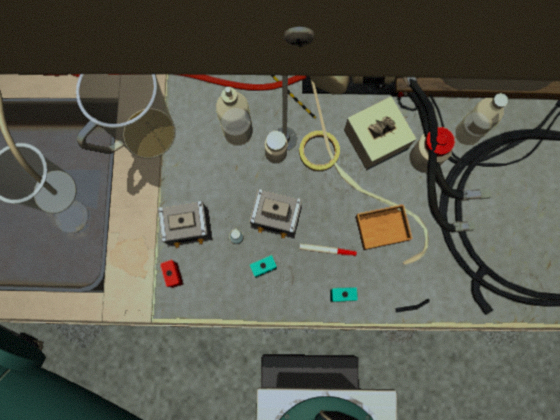

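View pics/side0.png

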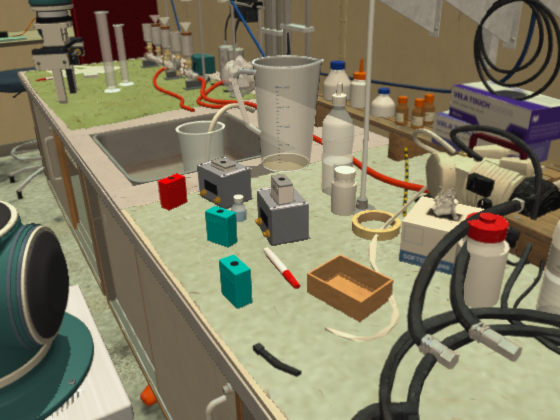

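The top view shows the raised fresh cartridge at (276,210) in dock_a, the low spent one at (183,220) in dock_b, the carton at (384,228), the vial at (236,236) and the bottle at about (275,145). I'll take enlarged crops next to measure accurately.

Run:
```python
from h import *
t=cv2.imread("pics/top0.png");s=cv2.imread("pics/side0.png")
def crop(im,x,y,w,h): return cv2.resize(im[y:y+h,x:x+w],(400,300),interpolation=cv2.INTER_CUBIC)
m=np.vstack([np.hstack([crop(t,240,180,80,60),crop(t,145,192,80,60)]),np.hstack([crop(s,240,170,100,75),crop(s,180,145,100,75)])])
for i in range(0,800,50): cv2.line(m,(i,0),(i,5),(0,0,255),1);cv2.line(m,(i,300),(i,305),(0,0,255),1)
for i in range(0,600,50): cv2.line(m,(0,i),(5,i),(0,0,255),1);cv2.line(m,(400,i),(405,i),(0,0,255),1)
cv2.imwrite("pics/c1.png",m)
for n,p,z in [("top",(276,208),.118),("side",(282,182),.118),("top",(181,220),.091),("top",(384,228),.02),("top",(236,236),.03),("side",(239,211),.02),("top",(275,145),.09),("side",(344,192),.05)]: print(n,p,atz(n,p,z).round(4))
```

```text
top (276, 208) [0.5462 0.1211 0.118 ]
side (282, 182) [0.5429 0.109  0.118 ]
top (181, 220) [0.5214 0.3335 0.091 ]
top (384, 228) [ 0.521 -0.133  0.02 ]
top (236, 236) [0.4958 0.2146 0.03  ]
side (239, 211) [0.5009 0.2203 0.02  ]
top (275, 145) [0.699 0.126 0.09 ]
side (344, 192) [0.7073 0.1223 0.05  ]
```

View pics/c1.png

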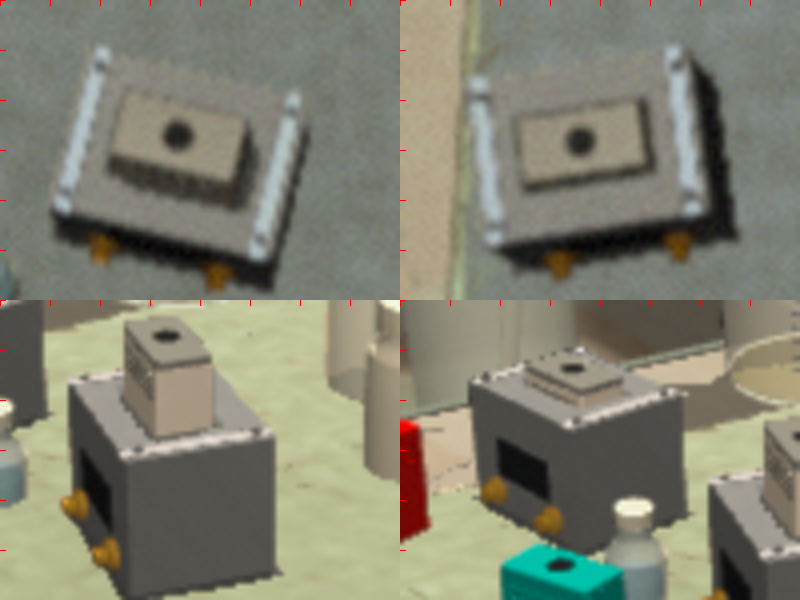

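The spots mark the top centres. In the top view the fresh one is at about (275.2,206.6) and the spent one at about (180.6,220). In the side view they are at about (281.4,178.6) and (222.6,161.9).

Run:
```python
from h import *
def T(a,o,s): return (np.array(a,float)+.5)/s-.5+o
def tri(a,b):
    p,d=ray("top",a);q,e=ray("side",b)
    d/=np.linalg.norm(d);e/=np.linalg.norm(e)
    s=np.linalg.lstsq(np.c_[d,-e],q-p,rcond=None)[0];A=p+s[0]*d;B=q+s[1]*e
    return ((A+B)/2).round(4),np.linalg.norm(A-B).round(4)
A=T((178,135),(240,180),5);B=T((180,142),(145,192),5);As=T((167,36),(240,170),4);Bs=T((172,69),(180,145),4)
print("tri",tri(A,As),tri(B,Bs));print("atz",[atz(*k).round(4) for k in(("top",A,.1176),("side",As,.1176),("top",B,.0908),("side",Bs,.0908))])
for nm,c,o,z in(("a cart",[(125,93),(253,122),(240,182),(110,153)],(240,180),.1176),("a dock",[(100,47),(298,97),(262,255),(57,207)],(240,180),.08),
 ("b cart",[(117,118),(242,98),(252,168),(125,188)],(145,192),.0908),("b dock",[(75,82),(280,50),(298,215),(92,243)],(145,192),.08)):
    w=np.array([atz("top",T(q,o,5),z)[:2] for q in c])
    # far-left, far-right, near-right, near-left : y axis points left
    y=(w[0]-w[1]+w[3]-w[2]); x=(w[0]-w[3]+w[1]-w[2])
    print(nm,w.mean(0).round(4),"yaw y",np.degrees(np.arctan2(-y[0],y[1])).round(1),"yaw x",np.degrees(np.arctan2(x[1],x[0])).round(1),np.linalg.norm(y)/2,np.linalg.norm(x)/2)
m=[d for d in env.regions_of("top","carton")][0]["mask"].astype(np.uint8)
b=cv2.boxPoints(cv2.minAreaRect(cv2.findContours(m,0,2)[0][0]));print(b)
w=np.array([atz("top",q,.042)[:2] for q in b]);print("carton",w.round(3).tolist(),w.mean(0))
```

```text
tri (array([0.5495, 0.1227, 0.1186]), np.float64(0.0007)) (array([0.5215, 0.3342, 0.0917]), np.float64(0.0005))
atz [array([0.5494, 0.1229, 0.1176]), array([0.5511, 0.1247, 0.1176]), array([0.5214, 0.3345, 0.0908]), array([0.5227, 0.3363, 0.0908])]
a cart [0.5484 0.1211] yaw y -12.1 yaw x -12.0 0.05794510291294909 0.02745163457172985
a dock [0.5496 0.1228] yaw y -13.1 yaw x -12.8 0.09379388023696042 0.07524665709650118
b cart [0.521  0.3327] yaw y 9.9 yaw x 10.0 0.05713406044199207 0.03220623563478706
b dock [0.521  0.3337] yaw y 9.2 yaw x 8.8 0.09387809313682488 0.07541016033031618
[[353.17075 214.46341]
 [404.52682 203.45853]
 [412.20975 239.3122 ]
 [360.85367 250.31708]]
carton [[0.548, -0.058], [0.576, -0.178], [0.492, -0.194], [0.465, -0.074]] [ 0.52026751 -0.12595839]
```

```bash
cat > plan.py <<'E'
from h import *
def Rt(psi): return R.from_euler('xyz',[180,0,psi],degrees=True)
def plan(wps,pose=None):
    s=env.sense(); p=np.array(s["tool_pos"]);r=R.from_euler('xyz',s["ee_rot"],degrees=True)
    print("t",round(s["clock"],2),p.round(4),np.round(s["ee_rot"],1),"F",s["force"].round(1),round(s["opening"],4))
    if pose: p=np.array(pose[:3]);r=Rt(pose[3])
    for w in wps:
        t=np.array(w[:3]);tr=Rt(w[3]);k=0
        while k<8:
            a=r.inv().apply(t-p)/.1;b=(r.inv()*tr).as_rotvec()/.5
            f=max(1,abs(a).max(),abs(b).max()); n=int(np.ceil(f-1e-2)); a=np.round(np.clip(a/n,-1,1),3);b=np.round(np.clip(b/n,-1,1),3)
            print(w,"|",*a,"|",*b); p=p+r.apply(a*.1); r=r*R.from_rotvec(b*.5); k+=1
            if n<=1: break
E
python3 -c "
from plan import *
plan([(.5213,.334,.20,189.3),(.5213,.334,.125,189.3),(.5213,.334,.1,189.3)])"
```

```text
t 0.65 [0.2621 0.622  0.2187] [180.   -0.  157.2] F [ 0.2 -0.   0.1] 0.0926
(0.5213, 0.334, 0.2, 189.3) | -0.877 -0.412 0.047 | 0.0 -0.0 -0.281
(0.5213, 0.334, 0.2, 189.3) | -0.81 -0.531 0.046 | 0.0 0.0 -0.28
(0.5213, 0.334, 0.2, 189.3) | -0.728 -0.638 0.047 | 0.0 0.0 -0.281
(0.5213, 0.334, 0.2, 189.3) | -0.632 -0.735 0.046 | 0.0 0.0 -0.28
(0.5213, 0.334, 0.125, 189.3) | -0.0 0.0 0.75 | 0.0 0.0 -0.0
(0.5213, 0.334, 0.1, 189.3) | -0.0 0.0 0.25 | 0.0 0.0 -0.0
```

step_arm --moves "-0.175 -0.082 0.01 0 0 -0.056 1; -0.35 -0.165 0.02 0 0 -0.112 1; -0.526 -0.247 0.03 0 0 -0.169 1; -0.702 -0.33 0.04 0 0 -0.225 1; -0.877 -0.412 0.047 0 0 -0.281 1" --newtons 20

```text
clock: 1.27
tool_pos: [0.3273, 0.5495, 0.214]
ee_rot: [180.0, 0.0, 165.3]
force: [0.2, 0.3, -0.9]
opening: 0.0476
grasp_force: 0.0
```

step_arm --moves "-0.162 -0.106 0.01 0 0 -0.056 1; -0.324 -0.212 0.02 0 0 -0.112 1; -0.486 -0.319 0.03 0 0 -0.168 1; -0.648 -0.425 0.04 0 0 -0.224 1; -0.81 -0.531 0.046 0 0 -0.28 1"

```text
clock: 1.9
tool_pos: [0.3921, 0.4775, 0.2094]
ee_rot: [180.0, 0.0, 173.3]
force: [-0.4, 0.2, -0.1]
opening: 0.0008
grasp_force: 0.0
```

step_arm --moves "-0.146 -0.128 0.01 0 0 -0.056 1; -0.291 -0.255 0.02 0 0 -0.112 1; -0.437 -0.383 0.03 0 0 -0.169 1; -0.582 -0.51 0.04 0 0 -0.225 1; -0.728 -0.638 0.047 0 0 -0.281 1"

```text
clock: 2.52
tool_pos: [0.4568, 0.4055, 0.2047]
ee_rot: [180.0, 0.0, -178.7]
force: [-0.8, -0.6, 0.5]
opening: 0.0003
grasp_force: 0.0
```

step_arm --moves "-0.158 -0.184 0.01 0 0 -0.07 1; -0.316 -0.368 0.02 0 0 -0.14 1; -0.474 -0.551 0.03 0 0 -0.21 1; -0.632 -0.735 0.046 0 0 -0.28 1; -0.632 -0.735 0.046 0 0 -0.28 1"

```text
clock: 3.15
tool_pos: [0.5219, 0.333, 0.1999]
ee_rot: [-180.0, -0.0, -170.8]
force: [-0.1, 0.2, -0.4]
opening: 0.0005
grasp_force: 0.0
```

step_arm --moves "0 0 0.2 0 0 0 1; 0 0 0.4 0 0 0 1; 0 0 0.6 0 0 0 1; 0 0 0.75 0 0 0 1; 0 0 0.75 0 0 0 1"

```text
clock: 3.78
tool_pos: [0.5207, 0.3338, 0.1235]
ee_rot: [-180.0, -0.1, -170.7]
force: [-0.1, -0.1, -0.0]
opening: 0.0005
grasp_force: 0.0
```

step_arm --moves "0 0 0.15 0 0 0 1; 0 0 0.3 0 0 0 1; 0 0 0.35 0 0 0 1; 0 0 0.39 0 0 0 1; 0 0 0.42 0 0 0 1"

```text
clock: 4.4
tool_pos: [0.5215, 0.3341, 0.0836]
ee_rot: [180.0, 0.0, -170.7]
force: [-0.9, -1.8, 6.7]
opening: 0.0006
grasp_force: 3.3
```

step_arm --moves "0 0 0.01 0 0 0 1; 0 0 0.02 0 0 0 1; 0 0 0.03 0 0 0 1; 0 0 0.035 0 0 0 1; 0 0 0.035 0 0 0 1"

```text
clock: 5.03
tool_pos: [0.5216, 0.334, 0.0804]
ee_rot: [180.0, 0.1, -170.7]
force: [-1.9, -0.7, 6.2]
opening: 0.0006
grasp_force: 3.3
```

step_arm --moves "0 0 -0.1 0 0 0 1; 0 0 -0.4 0 0 0 1; 0 0 -0.8 0 0 0 1; 0 0 -1 0 0 0 0; 0 0 -1 0 0 0 0"

```text
clock: 5.65
tool_pos: [0.5217, 0.3342, 0.1807]
ee_rot: [180.0, 0.1, -170.7]
force: [0.4, 0.4, -0.4]
opening: 0.0162
grasp_force: 0.0
```

step_arm --moves "0 0 0 0 0 0 0; 0 0 0 0 0 0 0; 0 0 0 0 0 0 0; 0 0 0 0 0 0 0; 0 0 0 0 0 0 0"

```text
clock: 6.28
tool_pos: [0.5213, 0.3339, 0.1795]
ee_rot: [-180.0, -0.0, -170.7]
force: [-0.5, -0.1, -0.4]
opening: 0.0658
grasp_force: 0.0
```

Run:
```python
from h import *
s=env.capture("side");t=env.capture("top")
m=np.hstack([cv2.resize(s[130:230,170:290],(480,400)),cv2.resize(t[180:280,140:220],(320,400))])
cv2.imwrite("pics/c2.png",m[:,:,::-1]);print(env.sense()["tool_pos"],env.sense()["opening"])
```

```text
[0.52125994 0.33394701 0.17956418] 0.07392816817483888
```

View pics/c2.png

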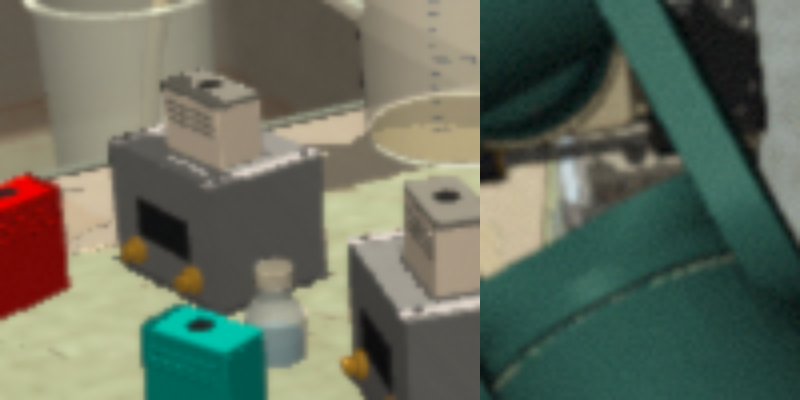

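The side view shows the spent cartridge fully raised, with its top spot at about (222,151). Next I descend and grasp it.

step_arm --moves "0 0 0.05 0 0 0 0; 0 0 0.1 0 0 0 0; 0 0 0.35 0 0 0 0; 0 0 0.6 0 0 0 0; 0 0 0.8 0 0 0 0"

```text
clock: 7.0
tool_pos: [0.521, 0.3338, 0.0981]
ee_rot: [-180.0, -0.0, -170.7]
force: [0.5, -0.5, -0.3]
opening: 0.0927
grasp_force: 0.0
```

step_arm --moves "0 0 0.1 0 0 0 0; 0 0 0.1 0 0 0 1; 0 0 0.1 0 0 0 1; 0 0 0.1 0 0 0 1; 0 0 0.1 0 0 0 1" --newtons 15

```text
clock: 7.62
tool_pos: [0.5214, 0.334, 0.09]
ee_rot: [180.0, 0.0, -170.7]
force: [-0.1, 0.3, 0.5]
opening: 0.0576
grasp_force: 0.0
```

step_arm --moves "0 0 0 0 0 0 1; 0 0 0 0 0 0 1; 0 0 0 0 0 0 1; 0 0 0 0 0 0 1; 0 0 0 0 0 0 1"

```text
clock: 8.25
tool_pos: [0.5213, 0.334, 0.0896]
ee_rot: [180.0, 0.0, -170.7]
force: [1.1, 0.9, 0.8]
opening: 0.0561
grasp_force: 15.0
```

```bash
python3 -c "
from plan import *
plan([(.5213,.334,.1896,189.3),(.523,-.130,.215,106),(.523,-.130,.125,106),(.523,-.130,.052,106)],(.5213,.334,.0897,189.3))"
```

```text
t 8.25 [0.5213 0.334  0.0896] [ 180.     0.  -170.7] F [1.1 0.9 0.8] 0.0561
(0.5213, 0.334, 0.1896, 189.3) | 0.0 0.0 -0.999 | 0.0 0.0 0.0
(0.523, -0.13, 0.215, 106) | 0.147 -0.916 -0.051 | -0.0 -0.0 0.582
(0.523, -0.13, 0.215, 106) | -0.123 -0.92 -0.051 | -0.0 -0.0 0.581
(0.523, -0.13, 0.215, 106) | -0.381 -0.846 -0.051 | -0.0 -0.0 0.582
(0.523, -0.13, 0.215, 106) | -0.608 -0.702 -0.051 | -0.0 -0.0 0.581
(0.523, -0.13, 0.215, 106) | -0.783 -0.498 -0.05 | -0.0 -0.0 0.582
(0.523, -0.13, 0.125, 106) | 0.0 -0.0 0.9 | -0.0 -0.0 -0.0
(0.523, -0.13, 0.052, 106) | 0.0 -0.0 0.73 | -0.0 -0.0 -0.0
```

step_arm --moves "0 0 -0.1 0 0 0 1; 0 0 -0.3 0 0 0 1; 0 0 -0.5 0 0 0 1; 0 0 -0.75 0 0 0 1; 0 0 -1 0 0 0 1"

```text
clock: 8.88
tool_pos: [0.5213, 0.334, 0.1919]
ee_rot: [180.0, 0.1, -170.7]
force: [-0.2, -1.6, -0.3]
opening: 0.0559
grasp_force: 15.0
```

step_arm --moves "0.029 -0.183 -0.25 0 0 0.116 1; 0.059 -0.366 -0.25 0 0 0.233 1; 0.088 -0.55 -0.25 0 0 0.349 1; 0.118 -0.733 -0.25 0 0 0.466 1; 0.147 -0.916 -0.25 0 0 0.582 1"

```text
clock: 9.5
tool_pos: [0.5214, 0.2398, 0.2139]
ee_rot: [-180.0, -0.0, 172.4]
force: [0.7, -0.3, -0.6]
opening: 0.0555
grasp_force: 15.0
```

step_arm --moves "-0.025 -0.184 0 0 0 0.116 1; -0.049 -0.368 0 0 0 0.233 1; -0.074 -0.552 0 0 0 0.349 1; -0.098 -0.736 0 0 0 0.466 1; -0.123 -0.92 0 0 0 0.582 1"

```text
clock: 10.12
tool_pos: [0.5219, 0.1471, 0.2145]
ee_rot: [-180.0, 0.0, 155.7]
force: [0.1, -0.2, -1.3]
opening: 0.0562
grasp_force: 15.0
```

step_arm --moves "-0.076 -0.169 0 0 0 0.116 1; -0.152 -0.338 0 0 0 0.233 1; -0.229 -0.508 0 0 0 0.349 1; -0.305 -0.677 0 0 0 0.466 1; -0.381 -0.846 0 0 0 0.582 1"

```text
clock: 10.75
tool_pos: [0.5222, 0.0544, 0.2146]
ee_rot: [180.0, 0.0, 139.1]
force: [1.1, -0.3, -1.3]
opening: 0.0562
grasp_force: 15.0
```

step_arm --moves "-0.122 -0.14 0 0 0 0.116 1; -0.243 -0.281 0 0 0 0.233 1; -0.365 -0.421 0 0 0 0.349 1; -0.486 -0.562 0 0 0 0.466 1; -0.608 -0.702 0 0 0 0.582 1"

```text
clock: 11.38
tool_pos: [0.5225, -0.0385, 0.2146]
ee_rot: [180.0, 0.0, 122.4]
force: [0.2, -0.3, -0.8]
opening: 0.0559
grasp_force: 15.0
```

step_arm --moves "-0.196 -0.125 0 0 0 0.146 1; -0.392 -0.25 0 0 0 0.291 1; -0.587 -0.374 0 0 0 0.437 1; -0.783 -0.498 0 0 0 0.582 1; -0.783 -0.498 0 0 0 0.582 1"

```text
clock: 12.0
tool_pos: [0.5226, -0.1316, 0.2144]
ee_rot: [-180.0, -0.0, 105.7]
force: [0.0, -0.4, -2.4]
opening: 0.056
grasp_force: 15.0
```

Run:
```python
from h import *
s=env.capture("side")
b=atz  # scale
m=cv2.resize(s[130:330,240:440],(600,600))
cv2.imwrite("pics/c3.png",m[:,:,::-1]);t=env.sense();print(t["tool_pos"],t["ee_rot"],t["opening"])
# predicted side-view pixels of the carton rim, for centre (.523,-.130), yaw 13
c,sn=np.cos(np.radians(13)),np.sin(np.radians(13))
for a,bb in((.042,.056),(.042,-.056),(-.042,-.056),(-.042,.056)):
    print(((proj("side",(.523+c*a-sn*bb,-.130+sn*a+c*bb,.042))-[240,130])*3).round(0))
```

```text
[ 0.52262355 -0.13072379  0.21442785] [-1.79988240e+02 -1.78797633e-02  1.05856035e+02] 0.055846285820198856
[298. 372.]
[459. 448.]
[363. 517.]
[199. 430.]
```

View pics/c3.png

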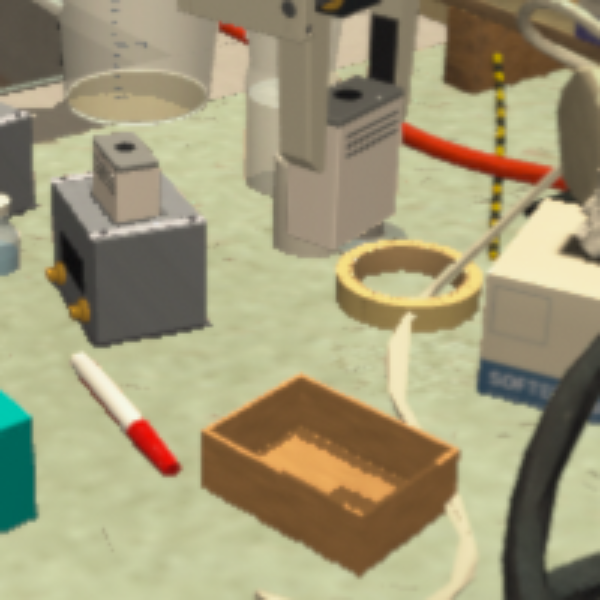

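The cartridge is held upright, and the carton rim corners I see, (300,377), (459,455) and (203,432), match the prediction within about 2 source pixels. I'll lower it into the carton.

step_arm --moves "0 0 0.2 0 0 0 1; 0 0 0.4 0 0 0 1; 0 0 0.6 0 0 0 1; 0 0 0.8 0 0 0 1; 0 0 0.95 0 0 0 1"

```text
clock: 12.68
tool_pos: [0.5225, -0.1299, 0.1179]
ee_rot: [-180.0, -0.0, 105.9]
force: [-0.8, 1.1, -0.8]
opening: 0.0561
grasp_force: 15.0
```

step_arm --moves "0 0 0.15 0 0 0 1; 0 0 0.3 0 0 0 1; 0 0 0.45 0 0 0 1; 0 0 0.6 0 0 0 1; 0 0 0.66 0 0 0 1"

```text
clock: 13.3
tool_pos: [0.5224, -0.13, 0.0524]
ee_rot: [-179.9, -0.0, 105.9]
force: [0.5, 0.9, -0.6]
opening: 0.0562
grasp_force: 15.0
```

step_arm --moves "0 0 0.005 0 0 0 1; 0 0 0.01 0 0 0 1; 0 0 0.015 0 0 0 1; 0 0 0.02 0 0 0 1; 0 0 0.02 0 0 0 1"

```text
clock: 13.92
tool_pos: [0.5228, -0.1301, 0.0516]
ee_rot: [180.0, 0.0, 105.9]
force: [0.5, -0.3, -1.6]
opening: 0.056
grasp_force: 15.0
```

Another 1–2.5 mm should bring it to the floor.

step_arm --moves "0 0 0.005 0 0 0 1; 0 0 0.01 0 0 0 1; 0 0 0.015 0 0 0 1; 0 0 0.018 0 0 0 1; 0 0 0.018 0 0 0 1"

```text
clock: 14.55
tool_pos: [0.5228, -0.1301, 0.0497]
ee_rot: [-180.0, -0.0, 105.9]
force: [0.3, -0.9, -1.0]
opening: 0.0559
grasp_force: 15.0
```

step_arm --moves "0 0 0.005 0 0 0 1; 0 0 0.005 0 0 0 0.3; 0 0 0.005 0 0 0 0.2; 0 0 0.005 0 0 0 0.15; 0 0 0.005 0 0 0 0.15"

```text
clock: 15.18
tool_pos: [0.5228, -0.1301, 0.0493]
ee_rot: [180.0, 0.0, 105.9]
force: [-0.0, 1.3, -0.4]
opening: 0.079
grasp_force: 0.0
```

step_arm --moves "0 0 0 0 0 0 0.15; 0 0 -0.1 0 0 0 0.15; 0 0 -0.3 0 0 0 0.15; 0 0 -0.6 0 0 0 0.15; 0 0 -1 0 0 0 0.15"

```text
clock: 15.8
tool_pos: [0.5225, -0.13, 0.1513]
ee_rot: [-180.0, 0.0, 105.9]
force: [0.7, 0.9, 0.2]
opening: 0.0793
grasp_force: 0.0
```

Run:
```python
from plan import *
s=env.capture("side");cv2.imwrite("pics/c4.png",cv2.resize(s[150:350,220:420],(500,500))[:,:,::-1])
plan([(.5495,.1228,.19,167.2),(.5495,.1228,.13,167.2)])
```

```text
t 15.85 [ 0.5243 -0.1305  0.1575] [179.7   0.2 105.9] F [ 1.3 -0.6  7. ] 0.0788
(0.5495, 0.1228, 0.19, 167.2) | 0.788 0.313 -0.109 | 0.002 0.004 -0.713
(0.5495, 0.1228, 0.19, 167.2) | 0.63 0.569 -0.108 | 0.002 0.004 -0.713
(0.5495, 0.1228, 0.19, 167.2) | 0.392 0.753 -0.109 | 0.002 0.005 -0.713
(0.5495, 0.1228, 0.13, 167.2) | 0.0 -0.0 0.6 | 0.0 0.0 0.0
```

View pics/c4.png

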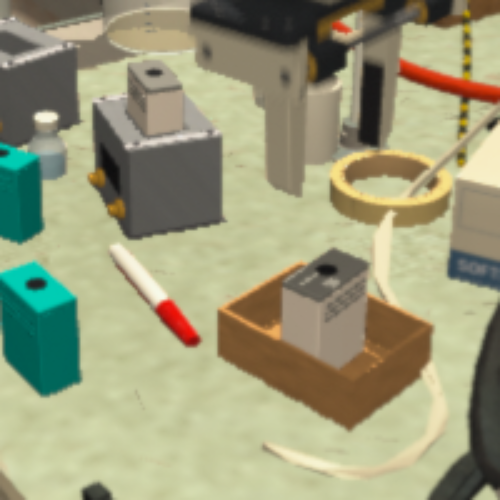

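The spent cartridge stands upright in the carton. Next I go to dock_a with the fingers shut.

```bash
python3 -c "
from plan import *
plan([(.5495,.1228,.185,167.2),(.5495,.1228,.13,167.2)],(.5228,-.1301,.1493,105.9))"
```

```text
t 15.85 [ 0.5243 -0.1305  0.1575] [179.7   0.2 105.9] F [ 1.3 -0.6  7. ] 0.0788
(0.5495, 0.1228, 0.185, 167.2) | 0.786 0.317 -0.119 | 0.0 0.0 -0.713
(0.5495, 0.1228, 0.185, 167.2) | 0.627 0.571 -0.119 | -0.0 0.0 -0.713
(0.5495, 0.1228, 0.185, 167.2) | 0.388 0.754 -0.119 | -0.0 0.0 -0.714
(0.5495, 0.1228, 0.13, 167.2) | -0.0 -0.0 0.55 | -0.0 0.0 0.0
```

step_arm --moves "0.157 0.063 -0.119 0 0 -0.143 1; 0.314 0.127 -0.119 0 0 -0.285 1; 0.472 0.19 -0.119 0 0 -0.428 1; 0.629 0.254 -0.119 0 0 -0.57 1; 0.786 0.317 -0.119 0 0 -0.713 1"

```text
clock: 16.48
tool_pos: [0.5319, -0.0453, 0.1627]
ee_rot: [179.9, 0.1, 126.5]
force: [-0.2, 0.2, 0.4]
opening: 0.0337
grasp_force: 0.0
```

step_arm --moves "0.125 0.114 -0.119 0 0 -0.143 1; 0.251 0.228 -0.119 0 0 -0.285 1; 0.376 0.343 -0.119 0 0 -0.428 1; 0.502 0.457 -0.119 0 0 -0.57 1; 0.627 0.571 -0.119 0 0 -0.713 1"

```text
clock: 17.1
tool_pos: [0.5407, 0.0391, 0.1746]
ee_rot: [180.0, 0.1, 146.9]
force: [0.3, -0.5, -0.2]
opening: 0.0007
grasp_force: 0.0
```

step_arm --moves "0.097 0.188 -0.05 0 0 -0.18 1; 0.194 0.377 -0.1 0 0 -0.36 1; 0.291 0.566 -0.119 0 0 -0.54 1; 0.388 0.754 -0.119 0 0 -0.714 1; 0.388 0.754 -0.119 0 0 -0.714 1"

```text
clock: 17.73
tool_pos: [0.5494, 0.1238, 0.1861]
ee_rot: [180.0, 0.1, 167.3]
force: [0.3, -0.9, 0.1]
opening: 0.0006
grasp_force: 0.0
```

step_arm --moves "0 0 0.15 0 0 0 1; 0 0 0.3 0 0 0 1; 0 0 0.45 0 0 0 1; 0 0 0.55 0 0 0 1; 0 0 0.55 0 0 0 1"

```text
clock: 18.35
tool_pos: [0.549, 0.1227, 0.129]
ee_rot: [-180.0, -0.1, 167.2]
force: [-0.6, -1.0, 0.9]
opening: 0.0005
grasp_force: 0.0
```

step_arm --moves "0 0 0.1 0 0 0 1; 0 0 0.18 0 0 0 1; 0 0 0.26 0 0 0 1; 0 0 0.34 0 0 0 1; 0 0 0.42 0 0 0 1"

```text
clock: 18.98
tool_pos: [0.5497, 0.123, 0.0881]
ee_rot: [180.0, 0.1, 167.2]
force: [0.6, -0.2, 7.7]
opening: 0.0006
grasp_force: 3.5
```

step_arm --moves "0 0 0.02 0 0 0 1; 0 0 0.04 0 0 0 1; 0 0 0.06 0 0 0 1; 0 0 0.075 0 0 0 1; 0 0 0.075 0 0 0 1"

```text
clock: 19.6
tool_pos: [0.5496, 0.1229, 0.0807]
ee_rot: [180.0, 0.0, 167.2]
force: [1.4, 0.7, 5.0]
opening: 0.0006
grasp_force: 2.4
```

step_arm --moves "0 0 -0.05 0 0 0 1; 0 0 -0.15 0 0 0 1; 0 0 -0.4 0 0 0 1; 0 0 -0.7 0 0 0 1; 0 0 -0.9 0 0 0 1"

```text
clock: 20.23
tool_pos: [0.5494, 0.1229, 0.1722]
ee_rot: [180.0, 0.0, 167.2]
force: [0.3, -0.5, 0.1]
opening: 0.0005
grasp_force: 0.0
```

step_arm --moves "0 0 -0.2 0 0 0 1; 0 0 -0.3 0 0 0 1; 0 0 -0.3 0 0 0 1; 0 0 -0.3 0 0 0 1; 0 0 -0.3 0 0 0 1"

```text
clock: 20.85
tool_pos: [0.5491, 0.1229, 0.1996]
ee_rot: [-180.0, -0.1, 167.2]
force: [0.8, 0.0, 0.2]
opening: 0.0005
grasp_force: 0.0
```

Run:
```python
from plan import *
s=env.capture("side");cv2.imwrite("pics/c5.png",cv2.resize(s[140:340,180:430],(750,600))[:,:,::-1]);plan([])
```

```text
t 20.9 [0.5491 0.1229 0.1998] [-1.800e+02 -1.000e-01  1.672e+02] F [-0.6 -1.4 -0.3] 0.0006
```

View pics/c5.png

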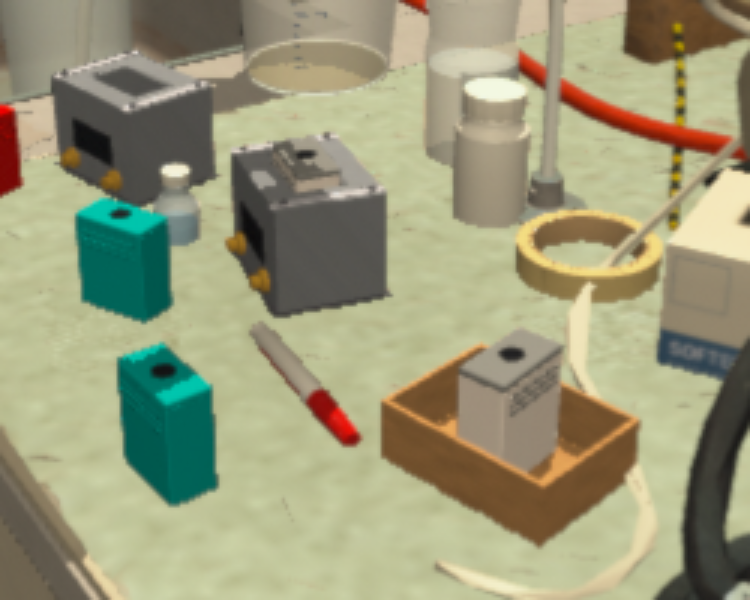

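The fresh cartridge is caught low in dock_a at (305,155), dock_b is empty at (133,85), the spent cartridge stands in the carton at (510,400), and the vial and bottle are upright. Handing in.

```bash
python3 -c "
from plant import env
print(env.job_done())"
```

```text
the job is handed in; nothing more can be done
None
```

I handed the job in at about 21 s. In the last side-camera picture the fresh cartridge is caught low in dock_a, dock_b is empty, the spent cartridge stands upright in the carton, and the vial and bottle are standing; the hand-in returned no verdict.

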